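Click the glaze canister's cap shut

ROBOT

A 6-joint arm with a two-finger parallel gripper is mounted at the origin on the work surface. World frame = base frame: x ahead of the robot, y to its left, z up, the work surface at z = 0. Lengths are in mm, angles in rad, forces in N, time in s.
With the tool pointing down it reaches from about 350 to 975 mm from the base axis. Payload 7.1 kg.
Tool frame: the origin (TCP) lies between the finger pads; the fingertips stand 8 mm ahead of it and the grasp point (between the pads) lies 11 mm behind it; x points along the fingers, y is the direction in which the jaws open and shut, and the axes are right-handed (so a half turn about x gives the same grasp; the last joint's range is limited). The gripper opens to 88 mm and grips with 3 to 60 N. Pads are 20 mm wide; open, the fingers measure 115 mm over their backs; the gripper's body (75 mm by 178 mm) begins 61 mm behind the grasp point.
Start: joints at [1.31, 0.423, 1.63, -0, 1.089, -0.019], TCP at [149.625, 606.809, 230.675] pointing down, gripper open.
Joint ranges: [-3, 3], [-0.9, 2.11], [0.09, 2.58], [-1.31, 4.45], [0.11, 2.69], [-2.54, 2.54]. Speed limits (rad/s): [2.39, 2.39, 3.01, 3.14, 3.14, 3.14].

INTERFACE

Orientations are given as a rotation vector (axis times angle).
In Python, from workcell import ctrl gives the robot as it stands.
- The arm moves only by the tool apply_moves, never from a script. Its argument "increments" is a list of rows, each an object with "gripper": the opening in per cent of the stroke, from 0 (shut) to 100 (fully open); "delta_pos": the shift along the tool's x, y, z in cm, a list of three; "dr": the turn, a rotation vector about the tool's x, y, z in rad, a list of three. In form: [{"gripper": gripper, "delta_pos": [dx, dy, dz], "dr": [ax, ay, az]}, ...]. A call has exactly 5 rows; each row shifts and turns the commanded pose from where the row before left it, along the tool's axes as they then stand; what a row does not reach is not made up. A row lasts 1/12 s, in which the tool goes at most 41.7 mm and 7.16 degrees, less where a joint would pass 70% of its speed; a pose out of reach is approached as far as the arm can. A call with a gripper value outside its range is refused whole. The fingers move at their own pace and stop on an object; the grip force is fixed at half the most. Time passes only in rows, so rows that do not move let the fingers close, or fill a call up. It gives the time, the measured TCP pose, the force and the opening at its end, in the units of the state.
- ctrl.get_obs(): the state, without advancing time (a new reading comes with each control period).
- ctrl.get_image(name): name is "side" or "top"; returns a dict with "img" (480x640x3 uint8, red, green, blue), "range_z" (480x640 float32, mm along the optical axis (not along the pixel's ray), 0 where there is no reading), "mtx" (3x3 intrinsics, pixels), "k1" (the pictures are not rectified: a ray, as slopes to the right and down, at radius r is drawn at 1 + k1 r^2 times it, then the intrinsics apply), "rvec" (rotation vector, rad) and "tvec" (3), from world to camera coordinates, as OpenCV has them. Camera axes: x right, y down, z forward; pixel columns grow to the right and rows downward; lengths in mm; the calibration is good to about 2 mm. A picture is of the moment at which its call begins.
- ctrl.close_job(): hands the job in, once; it reports no verdict.
The state is a dict: "t": time; "qpos": joint angles; "qvel": joint speeds; "joint_torque": joint torques, N m; "ee_pos": TCP position; "orientation": TCP orientation; "ft_force": force on the tool from outside, world axes, zero at the start; "moment": the same for the moment, N m; "width": finger opening in mm.
Only numpy, scipy, OpenCV 4.12 (cv2) and the standard library are available. Lean on these libraries where they do the work, as an engineer would, in place of code of your own. Each camera call takes 0.05 s, during which the arm holds its last target. There are 200 camera calls.

TASK

The cap of the square glaze canister on the pottery bench was left loose. Turn it clockwise (seen from above) until it is fully home and its ratchet has slipped over at least two clicks, then let go of it. Leave the tight cap of the round canister as it is.

Things in the scene. Friction and masses are not known exactly. Their poses are not given: they have to be found in the camera images.
- cap_grip (a point): On the turning axis of the square canister's black cap, 150 mm above the bench, inside its grip bar: 60 mm long (this point's x), 16 mm thick (y), 34 mm high, top at 162 mm, standing on a fluted disc 68 mm across, top at 126 mm. Turns with the cap. The white plastic canister, 100 x 100 mm in plan, 96 mm high, is screwed to the bench.
- thread (a joint): Screw of the square canister, rad, growing clockwise seen from above: 0 loosest, 0.70 fully home against a hard stop. Starts between 0.2 and 0.45. Turns at 0.12 N m, neither rises nor sinks, stays where left. Turning the cap anticlockwise unscrews it.
- ratchet (a joint): Turn of the square canister's cap on its screw, rad, clockwise positive, 0 at the start. The cap carries the screw along until it is home; then at about 0.17 N m it slips, one click each 0.314 rad, resting near multiples of 0.314 (0.63 after two clicks). The bar turns 0.9 to 1.15 rad in all to that rest; further clicks do no harm.
- round_cap (a joint): Cap of the round canister, a bystander: the same black cap with a bar, on a round white canister 100 mm across and equally high, also screwed to the bench. Rad, clockwise positive; 0 at the start, tight.

How it is judged:
By the outcome, as a careful person would: the job done as asked, in the order asked, and still so for the second after the job is handed in, with the robot touching nothing.
It also fails if it takes over 38 s, if anything falls off the work surface, if the arm or the gripper's body presses on something with over 40 N, if the wrist force passes 120 N, or if a joint passes its speed limit or range.

## Working session

There is one attempt and no reset: what is moved stays moved. The work goes in short steps, Python scripts to look and compute and a tool call to move; the robot and the scene stay as the last step left them, time stands still between calls to the robot, and variables do not carry over. Pictures are saved under pics/ and viewed, about 8 in all and at most 12, crops included, and the job is handed in when it is done.

Besides the shell and the picture viewer there is one more tool, called after "Call:" as a command line: name --argument value ..., lists and objects as JSON in quotes. apply_moves: Moves the arm, as the interface text tells. Its arguments: {"type":"object","properties":{"increments":{"type":"array","items":{"type":"object","properties":{"gripper":{"type":"number"},"delta_pos":{"type":"array","items":{"type":"number"}},"dr":{"type":"array","items":{"type":"number"}}}}}},"required":["increments"]}

```bash
mkdir -p pics; python3 - <<'E'
from workcell import ctrl
import cv2
for n in("top","side"):
    d=ctrl.get_image(n); cv2.imwrite(f"pics/{n}1.png",d["img"][:,:,::-1])
    print(n,d["mtx"],d["k1"],d["rvec"],d["tvec"])
print(ctrl.get_obs())
E
```

```text
top [[505.14238549   0.         318.3483941 ]
 [  0.         505.14238549 239.77902703]
 [  0.           0.           1.        ]] -0.1306957542291337 [ 2.13911666 -2.16918128  0.22805539] [-16.46088172 551.1757982  822.61981018]
side [[453.9507747    0.         311.93438699]
 [  0.         453.9507747  246.26667873]
 [  0.           0.           1.        ]] -0.004094516546032608 [ 0.6334308  -2.51689474  1.33151424] [470.73085578 264.81530931 596.35952861]
{'t': 0.1, 'qpos': array([ 1.31000791e+00,  4.23778710e-01,  1.63058403e+00, -3.08427361e-05,
        1.08858295e+00, -1.90191175e-02]), 'qvel': array([-0.00039228, -0.00188681, -0.00253158, -0.00060042, -0.00011287,
        0.00114076]), 'joint_torque': array([ 5.33441726e-04, -5.45612097e+01, -2.74323481e+01,  6.46149111e-02,
        1.87499088e-02, -1.95877328e-05]), 'ee_pos': array([149.51040197, 606.36562439, 229.98210064]), 'orientation': array([ 0.18873718,  1.56261255, -0.19085201]), 'ft_force': array([-0.74326297, -0.49141033,  0.53925563]), 'moment': array([-0.04008889,  0.0114127 ,  0.00520627]), 'width': 87.76380415147959}
```

View pics/top1.png

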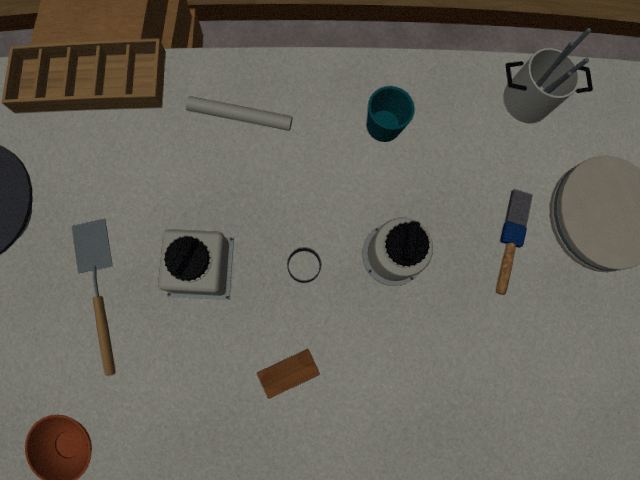

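View pics/side1.png

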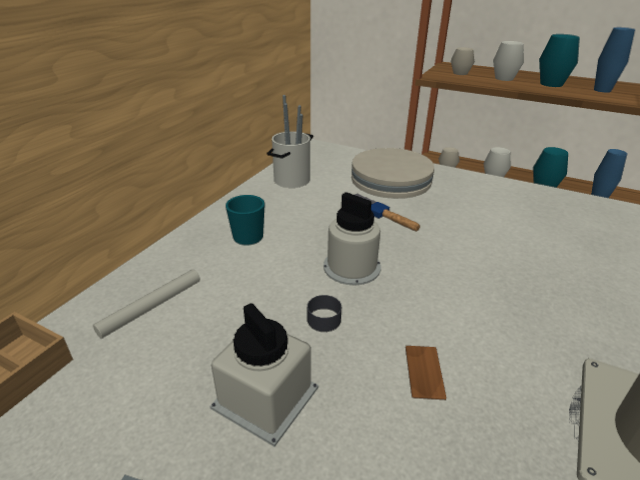

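The top view shows the square canister's cap at about (187,258) and the round one's at (407,244). In the side view the square cap is at (260,340). Next I'll measure the bar from depth and check it against a crop.

```bash
cat >h.py <<'E'
import cv2,numpy as np
def rays(d,uv):
    p=(np.asarray(uv,float)-d["mtx"][:2,2])/d["mtx"][0,0]
    r=p.copy()
    for _ in range(20): r=p/(1+d["k1"]*(r**2).sum(-1,keepdims=True))
    R=cv2.Rodrigues(d["rvec"])[0]
    return np.concatenate([r,np.ones_like(r[...,:1])],-1),R
def cloud(d):
    v,u=np.mgrid[:480,:640]; r,R=rays(d,np.stack([u,v],-1))
    W=(r*d["range_z"][...,None]-np.ravel(d["tvec"]))@R; W[d["range_z"]<=0]=np.nan
    return W
def atz(d,uv,z):
    r,R=rays(d,uv); c=-R.T@np.ravel(d["tvec"]); w=r@R
    return c+w*((z-c[2])/w[...,2])[...,None]
def proj(d,P):
    X=np.atleast_2d(P)@cv2.Rodrigues(d["rvec"])[0].T+np.ravel(d["tvec"]); s=X[:,:2]/X[:,2:]
    return s*(1+d["k1"]*(s**2).sum(1,keepdims=True))*d["mtx"][0,0]+d["mtx"][:2,2]
E
python3 - <<'E'
from workcell import ctrl
from h import *
outs=[]
for n,(x0,y0,w,h) in(("top",(150,220,80,80)),("side",(210,290,110,110))):
    d=ctrl.get_image(n); W=cloud(d)
    c=W[y0:y0+h,x0:x0+w].reshape(-1,3)
    for lo,hi in((140,175),(154,170),(116,132),(90,102)):
        s=c[(c[:,2]>lo)&(c[:,2]<hi)]
        if len(s)>5: print(n,lo,hi,len(s),"mean",s.mean(0).round(1),"rect",cv2.minAreaRect(s[:,:2].astype(np.float32)))
    im=cv2.resize(d["img"][y0:y0+h,x0:x0+w,::-1],(400,400),interpolation=cv2.INTER_CUBIC)
    outs.append((255*(im/255.)**.45).astype(np.uint8))
cv2.imwrite("pics/crop1.png",np.hstack(outs))
E
```

```text
top 140 175 514 mean [511.6 184.2 156.4] rect ((512.3468627929688, 186.1447296142578), (17.160091400146484, 60.065067291259766), 63.92228317260742)
top 154 170 415 mean [512.6 185.1 158.6] rect ((512.4722290039062, 186.17449951171875), (16.753000259399414, 59.892005920410156), 64.29444885253906)
top 116 132 987 mean [509.4 181.3 125. ] rect ((511.9953308105469, 184.928466796875), (68.98705291748047, 70.46123504638672), 85.07205963134766)
top 90 102 1885 mean [508.2 181.9  94.7] rect ((512.0162963867188, 186.06137084960938), (98.10543060302734, 99.79118347167969), 86.54679870605469)
side 140 175 710 mean [506.8 192.6 155.1] rect ((511.22894287109375, 188.17601013183594), (15.61771011352539, 60.49728012084961), 64.13497924804688)
side 154 170 471 mean [508.7 190.3 159.2] rect ((511.181884765625, 188.0789794921875), (15.402031898498535, 60.49728012084961), 64.13497924804688)
side 116 132 1267 mean [506.1 198.  125.2] rect ((508.62738037109375, 190.08242797851562), (70.01980590820312, 64.04443359375), 46.205238342285156)
side 90 102 2140 mean [497.2 206.7  95.4] rect ((510.36492919921875, 187.7767333984375), (98.65885162353516, 98.28234100341797), 85.75930786132812)
```

View pics/crop1.png

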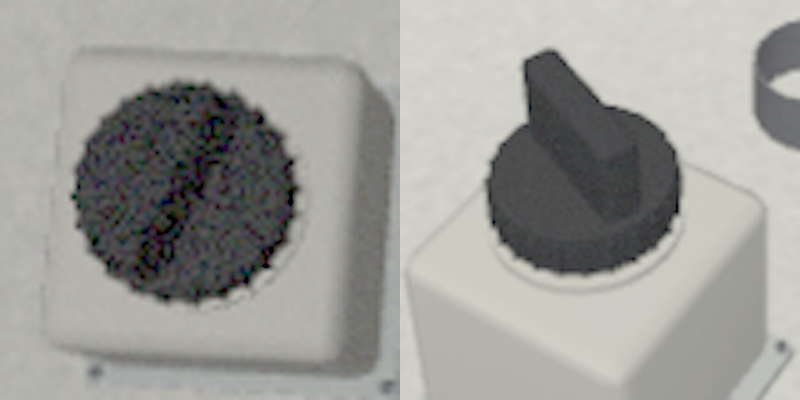

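```bash
cat >>h.py <<'E'
from scipy.spatial.transform import Rotation as Rn
def plan(o,target,yaw):
    """tool-frame shift (cm) to target, and turn (rotvec) to tool-down with jaw axis at world angle yaw (deg)"""
    R=Rn.from_rotvec(o["orientation"]).as_matrix(); a=np.deg2rad(yaw)
    x=np.array([0,0,-1.]); y=np.array([np.cos(a),np.sin(a),0])
    G=np.stack([x,y,np.cross(x,y)],1)
    print("axes",R.T.round(3).tolist(),"yaw",np.degrees(np.arctan2(R[1,1],R[0,1])).round(2))
    print("shift cm",(R.T@(np.array(target)-o["ee_pos"])/10).round(2),"turn",Rn.from_matrix(R.T@G).as_rotvec().round(3))
E
python3 - <<'E'
from workcell import ctrl
from h import *
o=ctrl.get_obs()
for y in(64,-116): plan(o,[512,187,230],y)
E
```

```text
axes [[-0.0, -0.001, -1.0], [0.239, 0.971, -0.001], [0.971, -0.239, -0.0]] yaw 76.15
shift cm [  0.05 -32.06  45.24] turn [0.212 0.    0.001]
axes [[-0.0, -0.001, -1.0], [0.239, 0.971, -0.001], [0.971, -0.239, -0.0]] yaw 76.15
shift cm [  0.05 -32.06  45.24] turn [-2.93e+00 -1.00e-03  0.00e+00]
```

Call:
apply_moves --increments '[{"gripper": 100,"delta_pos": [0,-2.1,3.0],"dr": [0,0,0]},{"gripper": 100,"delta_pos": [0,-2.1,3.0],"dr": [0,0,0]},{"gripper": 100,"delta_pos": [0,-2.1,3.0],"dr": [0,0,0]},{"gripper": 100,"delta_pos": [0,-2.1,3.0],"dr": [0,0,0]},{"gripper": 100,"delta_pos": [0,-2.1,3.0],"dr": [0,0,0]}]'

```text
t: 0.62
ee_pos: [270.8, 467.5, 230.6]
orientation: [0.189, 1.563, -0.19]
ft_force: [-0.2, 0.1, 0.1]
width: 87.9
```

Call:
apply_moves --increments '[{"gripper": 100,"delta_pos": [0,-2.1,3.0],"dr": [0,0,0]},{"gripper": 100,"delta_pos": [0,-2.1,3.0],"dr": [0,0,0]},{"gripper": 100,"delta_pos": [0,-2.1,3.0],"dr": [0,0,0]},{"gripper": 100,"delta_pos": [0,-2.1,3.0],"dr": [0,0,0]},{"gripper": 100,"delta_pos": [0,-2.1,3.0],"dr": [0,0,0]}]'

```text
t: 1.03
ee_pos: [391.5, 329.5, 230.7]
orientation: [0.19, 1.562, -0.19]
ft_force: [-0.6, 0.3, -0.6]
width: 87.9
```

Call:
apply_moves --increments '[{"gripper": 100,"delta_pos": [0,-2.1,3.0],"dr": [0,0,0]},{"gripper": 100,"delta_pos": [0,-2.1,3.0],"dr": [0,0,0]},{"gripper": 100,"delta_pos": [0,-2.1,3.0],"dr": [0,0,0]},{"gripper": 100,"delta_pos": [0,-2.1,3.0],"dr": [0,0,0]},{"gripper": 100,"delta_pos": [0,-2.0,3.0],"dr": [0,0,0]}]'

```text
t: 1.45
ee_pos: [512.2, 192.5, 230.7]
orientation: [0.19, 1.563, -0.19]
ft_force: [0.4, -0.0, -0.2]
width: 87.6
```

Call:
apply_moves --increments '[{"gripper": 100,"delta_pos": [0,0,0],"dr": [0.106,0,0]},{"gripper": 100,"delta_pos": [0,0,0],"dr": [0.106,0,0]},{"gripper": 100,"delta_pos": [0,0,0],"dr": [0,0,0]},{"gripper": 100,"delta_pos": [0,0,0],"dr": [0,0,0]},{"gripper": 100,"delta_pos": [0,0,0],"dr": [0,0,0]}]'

```text
t: 1.87
ee_pos: [511.1, 194.4, 230.6]
orientation: [0.353, 1.542, -0.353]
ft_force: [-0.4, -0.5, 0.3]
width: 88.2
```

```bash
python3 - <<'E'
from workcell import ctrl
from h import *
o=ctrl.get_obs(); plan(o,[512,187,142],64); print(o)
E
```

```text
axes [[-0.0, -0.0, -1.0], [0.435, 0.9, -0.0], [0.9, -0.435, -0.0]] yaw 64.2
shift cm [ 8.86 -0.63  0.41] turn [ 0.004 -0.     0.   ]
{'t': 1.8667, 'qpos': array([ 3.41733728e-01,  3.09159652e-01,  1.80367648e+00, -3.57880634e-05,
        1.02893289e+00, -7.78788237e-01]), 'qvel': array([ 0.00548098, -0.00246512, -0.0009917 ,  0.00081823,  0.00012779,
        0.01119745]), 'joint_torque': array([-3.46068470e-01, -4.60320532e+01, -2.61149830e+01,  2.37132702e-02,
        6.02820958e-02,  2.05436780e-02]), 'ee_pos': array([511.09012088, 194.40953688, 230.61580889]), 'orientation': array([ 0.35299972,  1.54193704, -0.35319044]), 'ft_force': array([-0.41510133, -0.5274709 ,  0.28003196]), 'moment': array([ 0.02649782, -0.01151595,  0.01930952]), 'width': 88.24755084883078}
```

Call:
apply_moves --increments '[{"gripper": 100,"delta_pos": [0,-0.63,0.41],"dr": [0,0,0]},{"gripper": 100,"delta_pos": [2.5,0,0],"dr": [0,0,0]},{"gripper": 100,"delta_pos": [2.5,0,0],"dr": [0,0,0]},{"gripper": 100,"delta_pos": [2.0,0,0],"dr": [0,0,0]},{"gripper": 100,"delta_pos": [1.86,0,0],"dr": [0,0,0]}]'

```text
t: 2.28
ee_pos: [511.8, 186.5, 141.0]
orientation: [0.354, 1.542, -0.354]
ft_force: [-0.3, -0.2, 0.6]
width: 87.9
```

```bash
python3 - <<'E'
from workcell import ctrl
from h import *
d=ctrl.get_image("side")
im=cv2.resize(d["img"][230:430,170:370,::-1],(600,600),interpolation=cv2.INTER_CUBIC)
cv2.imwrite("pics/pre.png",(255*(im/255.)**.6).astype(np.uint8))
plan(ctrl.get_obs(),[512,187,142],64)
E
```

```text
axes [[-0.005, -0.002, -1.0], [0.436, 0.9, -0.004], [0.9, -0.436, -0.004]] yaw 64.13
shift cm [-0.41  0.19  0.14] turn [ 0.002 -0.004  0.004]
```

View pics/pre.png

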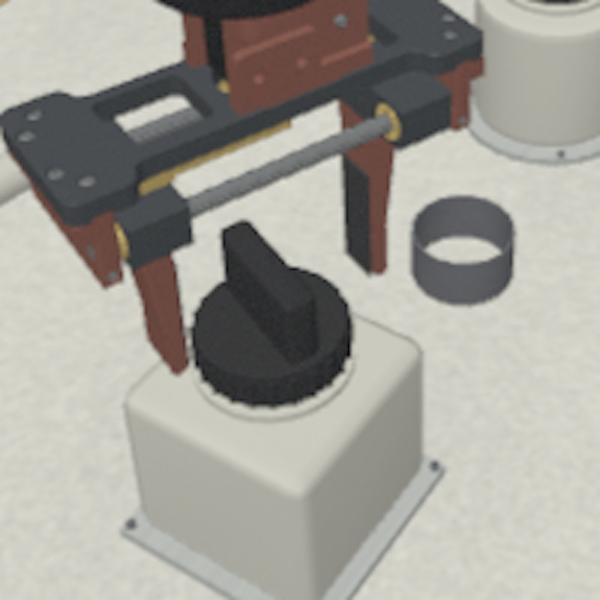

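The fingers straddle the bar, aligned with it and clear of the disc. Z reads a few mm low, so I'll close and check it again.

Call:
apply_moves --increments '[{"gripper": 100,"delta_pos": [0,0,0],"dr": [0,0,0]},{"gripper": 100,"delta_pos": [0,0,0],"dr": [0,0,0]},{"gripper": 100,"delta_pos": [0,0,0],"dr": [0,0,0]},{"gripper": 60,"delta_pos": [0,0,0],"dr": [0,0,0]},{"gripper": 50,"delta_pos": [0,0,0],"dr": [0,0,0]}]'

```text
t: 2.75
ee_pos: [512.9, 187.0, 143.2]
orientation: [0.356, 1.54, -0.355]
ft_force: [-1.1, 1.0, 0.6]
width: 78.2
```

Call:
apply_moves --increments '[{"gripper": 30,"delta_pos": [0.15,0,0],"dr": [0,0,0]},{"gripper": 20,"delta_pos": [0,0,0],"dr": [0,0,0]},{"gripper": 0,"delta_pos": [0,0,0],"dr": [0,0,0]},{"gripper": 0,"delta_pos": [0,0,0],"dr": [0,0,0]},{"gripper": 0,"delta_pos": [0,0,0],"dr": [0,0,0]}]'

```text
t: 3.17
ee_pos: [512.3, 186.7, 140.6]
orientation: [0.356, 1.541, -0.356]
ft_force: [-0.9, 0.1, 0.8]
width: 44.8
```

Call:
apply_moves --increments '[{"gripper": 0,"delta_pos": [0,0,0],"dr": [0,0,0]},{"gripper": 0,"delta_pos": [0,0,0],"dr": [0,0,0]},{"gripper": 0,"delta_pos": [0,0,0],"dr": [0,0,0]},{"gripper": 0,"delta_pos": [0,0,0],"dr": [0,0,0]},{"gripper": 0,"delta_pos": [0,0,0],"dr": [0,0,0]}]'

```text
t: 3.58
ee_pos: [512.3, 186.7, 140.5]
orientation: [0.356, 1.541, -0.356]
ft_force: [-0.6, 1.0, 0.8]
width: 16.1
```

```bash
python3 - <<'E'
from workcell import ctrl
from h import *
o=ctrl.get_obs(); plan(o,[512,187,142],64); print(o["ft_force"],o["moment"],o["width"],o["qpos"])
E
```

```text
axes [[-0.0, -0.0, -1.0], [0.438, 0.899, -0.0], [0.899, -0.438, -0.0]] yaw 63.99
shift cm [-0.15  0.01 -0.04] turn [-0. -0.  0.]
[-0.55689782  1.00539554  0.79556798] [-0.03004567 -0.04839895 -0.05465879] 16.059172727458396 [ 3.27705574e-01  4.32344689e-01  1.86968723e+00 -2.19995433e-05
  8.39666877e-01 -7.89201200e-01]
```

Gripped: opening 16 mm and side force about 1 N. Now I turn clockwise (+ about tool x).

Call:
apply_moves --increments '[{"gripper": 0,"delta_pos": [0,0,0],"dr": [0.05,0,0]},{"gripper": 0,"delta_pos": [0,0,0],"dr": [0.05,0,0]},{"gripper": 0,"delta_pos": [0,0,0],"dr": [0.05,0,0]},{"gripper": 0,"delta_pos": [0,0,0],"dr": [0.05,0,0]},{"gripper": 0,"delta_pos": [0,0,0],"dr": [0,0,0]}]'

```text
t: 4.0
ee_pos: [512.3, 186.8, 140.6]
orientation: [0.513, 1.509, -0.513]
ft_force: [0.1, 0.9, -0.4]
width: 15.8
```

```bash
cat >s.py <<'E'
from workcell import ctrl
from h import *
o=ctrl.get_obs(); plan(o,[512.3,186.7,140.5],64); print(o["t"],o["ft_force"],o["moment"],o["width"])
E
python3 s.py
```

```text
axes [[0.0, 0.0, -1.0], [0.61, 0.793, 0.0], [0.793, -0.61, 0.0]] yaw 52.44
shift cm [ 0.01 -0.01  0.  ] turn [-0.202  0.    -0.   ]
4.0 [ 0.089575    0.93648688 -0.39874215] [-0.00974068 -0.07314002  0.02486827] 15.757406767841966
```

Call:
apply_moves --increments '[{"gripper": 0,"delta_pos": [0,0,0],"dr": [0.07,0,0]},{"gripper": 0,"delta_pos": [0,0,0],"dr": [0.07,0,0]},{"gripper": 0,"delta_pos": [0,0,0],"dr": [0.07,0,0]},{"gripper": 0,"delta_pos": [0,0,0],"dr": [0.07,0,0]},{"gripper": 0,"delta_pos": [0,0,0],"dr": [0.07,0,0]}]'

```text
t: 4.42
ee_pos: [512.5, 186.9, 140.6]
orientation: [0.784, 1.425, -0.783]
ft_force: [1.5, 0.5, -0.2]
width: 16.0
```

```bash
python3 s.py
```

```text
axes [[0.0, 0.0, -1.0], [0.844, 0.536, 0.001], [0.536, -0.844, 0.0]] yaw 32.39
shift cm [ 0.01 -0.02  0.01] turn [-0.552  0.    -0.   ]
4.4167 [ 1.45684758  0.47140009 -0.20148912] [ 0.19091076 -0.11317652  0.0549249 ] 15.950648848914266
```

Call:
apply_moves --increments '[{"gripper": 0,"delta_pos": [0,0,0],"dr": [0.07,0,0]},{"gripper": 0,"delta_pos": [0,0,0],"dr": [0.07,0,0]},{"gripper": 0,"delta_pos": [0,0,0],"dr": [0.07,0,0]},{"gripper": 0,"delta_pos": [0,0,0],"dr": [0.07,0,0]},{"gripper": 0,"delta_pos": [0,0,0],"dr": [0.07,0,0]}]'

```text
t: 4.83
ee_pos: [512.6, 187.0, 140.6]
orientation: [1.05, 1.303, -1.048]
ft_force: [0.9, 0.8, -1.9]
width: 16.1
```

```bash
python3 s.py
```

```text
axes [[0.001, 0.0, -1.0], [0.977, 0.214, 0.001], [0.214, -0.977, -0.0]] yaw 12.34
shift cm [ 0.01 -0.04  0.02] turn [-0.902  0.    -0.001]
4.8333 [ 0.92559805  0.78529595 -1.85674797] [ 0.19264424 -0.18830192  0.07173362] 16.105738380123025
```

Call:
apply_moves --increments '[{"gripper": 0,"delta_pos": [0,0,0],"dr": [0.07,0,0]},{"gripper": 0,"delta_pos": [0,0,0],"dr": [0.07,0,0]},{"gripper": 0,"delta_pos": [0,0,0],"dr": [0.07,0,0]},{"gripper": 0,"delta_pos": [0,0,0],"dr": [0.07,0,0]},{"gripper": 0,"delta_pos": [0,0,0],"dr": [0.07,0,0]}]'

```text
t: 5.25
ee_pos: [512.8, 187.0, 140.6]
orientation: [1.308, 1.142, -1.307]
ft_force: [2.3, 1.1, -1.9]
width: 15.9
```

Call:
apply_moves --increments '[{"gripper": 0,"delta_pos": [0,0,0],"dr": [0.04,0,0]},{"gripper": 0,"delta_pos": [0,0,0],"dr": [0,0,0]},{"gripper": 0,"delta_pos": [0,0,0],"dr": [0,0,0]},{"gripper": 0,"delta_pos": [0,0,0],"dr": [0,0,0]},{"gripper": 0,"delta_pos": [0,0,0],"dr": [0,0,0]}]'

```text
t: 5.67
ee_pos: [512.8, 186.9, 140.6]
orientation: [1.335, 1.123, -1.334]
ft_force: [4.1, 1.2, -3.7]
width: 15.5
```

```bash
python3 s.py; python3 - <<'E'
from workcell import ctrl
from h import *
d=ctrl.get_image("side")
im=cv2.resize(d["img"][230:430,170:370,::-1],(600,600),interpolation=cv2.INTER_CUBIC)
cv2.imwrite("pics/turned.png",(255*(im/255.)**.6).astype(np.uint8))
E
```

```text
axes [[0.001, 0.0, -1.0], [0.985, -0.171, 0.001], [-0.171, -0.985, -0.001]] yaw -9.84
shift cm [ 0.01 -0.04  0.03] turn [-1.289e+00  0.000e+00 -1.000e-03]
5.6667 [ 4.09285813  1.19388072 -3.66831093] [ 0.3246851  -0.68679428  0.1061817 ] 15.518416258690085
```

View pics/turned.png

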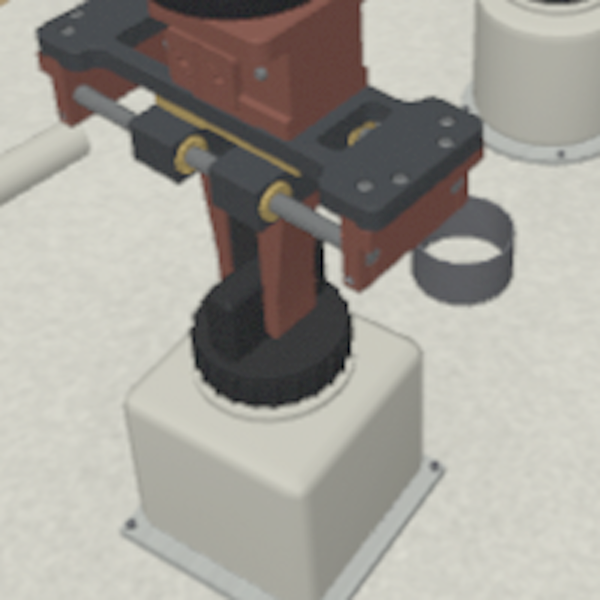

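The bar has turned with the jaws, 1.29 rad clockwise. Releasing and lifting.

Call:
apply_moves --increments '[{"gripper": 100,"delta_pos": [0,0,0],"dr": [0,0,0]},{"gripper": 100,"delta_pos": [0,0,0],"dr": [0,0,0]},{"gripper": 100,"delta_pos": [0,0,0],"dr": [0,0,0]},{"gripper": 100,"delta_pos": [0,0,0],"dr": [0,0,0]},{"gripper": 100,"delta_pos": [0,0,0],"dr": [0,0,0]}]'

```text
t: 6.13
ee_pos: [512.0, 186.6, 140.6]
orientation: [1.335, 1.123, -1.336]
ft_force: [0.1, 1.3, -0.6]
width: 45.6
```

Call:
apply_moves --increments '[{"gripper": 100,"delta_pos": [0,0,0],"dr": [0,0,0]},{"gripper": 100,"delta_pos": [-2,0,0],"dr": [0,0,0]},{"gripper": 100,"delta_pos": [-3,0,0],"dr": [0,0,0]},{"gripper": 100,"delta_pos": [-3,0,0],"dr": [0,0,0]},{"gripper": 100,"delta_pos": [-2,0,0],"dr": [0,0,0]}]'

```text
t: 6.55
ee_pos: [512.9, 186.9, 243.1]
orientation: [1.337, 1.122, -1.334]
ft_force: [0.3, 0.0, 0.0]
width: 79.0
```

```bash
python3 - <<'E'
from workcell import ctrl
from h import *
d=ctrl.get_image("side"); W=cloud(d)
c=W[290:400,210:320].reshape(-1,3); s=c[(c[:,2]>152)&(c[:,2]<166)]
print(len(s),s.mean(0),cv2.minAreaRect(s[:,:2].astype(np.float32)))
im=cv2.resize(d["img"][230:430,170:370,::-1],(600,600),interpolation=cv2.INTER_CUBIC)
cv2.imwrite("pics/rel.png",(255*(im/255.)**.6).astype(np.uint8))
print(ctrl.get_obs())
E
```

```text
551 [509.32676695 190.73352884 158.54131167] ((510.78753662109375, 187.83853149414062), (59.49085998535156, 16.19009780883789), 79.21833038330078)
{'t': 6.6, 'qpos': array([3.27765017e-01, 2.88034825e-01, 1.79249154e+00, 1.93898171e-06,
       1.05363631e+00, 5.00686712e-01]), 'qvel': array([ 0.000749  ,  0.03166341,  0.01705323,  0.00058983, -0.10563767,
       -0.0006904 ]), 'joint_torque': array([-5.36917616e-02, -3.60882998e+01, -2.00347710e+01,  3.87488084e-02,
        1.68367792e-01, -3.39980470e-03]), 'ee_pos': array([514.65713714, 187.56831222, 246.41603993]), 'orientation': array([ 1.34089963,  1.11956695, -1.32882497]), 'ft_force': array([1.36907186, 0.12438889, 2.22936186]), 'moment': array([-0.03292993, -0.00413526,  0.02020784]), 'width': 82.81098277423034}
```

View pics/rel.png

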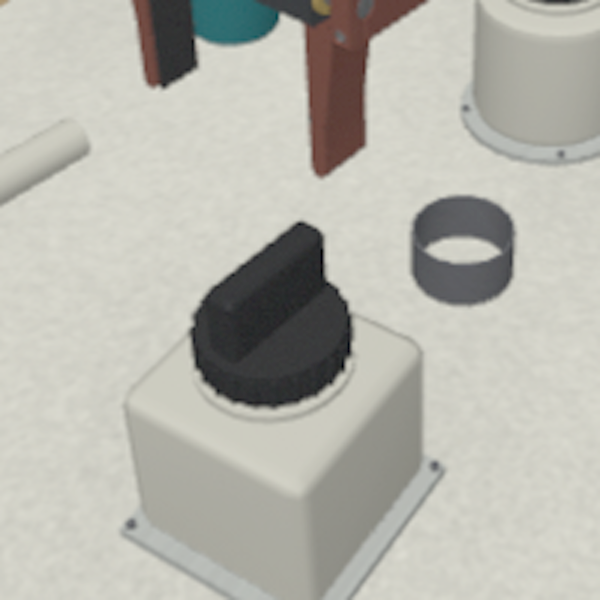

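Call:
apply_moves --increments '[{"gripper": 100,"delta_pos": [0,0,0],"dr": [0,0,0]},{"gripper": 100,"delta_pos": [0,0,0],"dr": [0,0,0]},{"gripper": 100,"delta_pos": [0,0,0],"dr": [0,0,0]},{"gripper": 100,"delta_pos": [0,0,0],"dr": [0,0,0]},{"gripper": 100,"delta_pos": [0,0,0],"dr": [0,0,0]}]'

```text
t: 7.02
ee_pos: [511.6, 186.5, 239.3]
orientation: [1.334, 1.123, -1.338]
ft_force: [0.1, -0.5, 0.4]
width: 87.8
```

```bash
python3 - <<'E'
from workcell import ctrl
from h import *
d=ctrl.get_image("side"); W=cloud(d)
c=W[290:400,210:320].reshape(-1,3); s=c[(c[:,2]>152)&(c[:,2]<166)]
print(cv2.minAreaRect(s[:,:2].astype(np.float32)))
o=ctrl.get_obs(); print(o["t"],o["ee_pos"],o["ft_force"],np.abs(o["qvel"]).max())
a=cv2.imread("pics/side1.png")[185:285,315:400]; b=d["img"][185:285,315:400,::-1]
print("round canister mean diff",cv2.absdiff(a,b.copy()).mean())
ctrl.close_job()
E
```

```text
((510.81060791015625, 187.97991943359375), (60.18122863769531, 16.399934768676758), 78.9988784790039)
7.0667 [511.77289518 186.55949227 239.4928443 ] [0.33346728 0.14853032 0.17810174] 0.005405621024880855
round canister mean diff 24.368392156862747
the job is handed in; nothing more can be done
```

The square canister's cap is turned home and past at least two clicks, and the gripper has let go. I handed the job in at about 7.1 s.

- **Turn:** I gripped the bar (opening 16 mm, wrist force readings at most about 6 N) and turned the gripper 1.29 rad clockwise. After release, the side camera's depth shows the bar about 1.30 rad clockwise of where it started. Two clicks need at most 1.15 rad, so this is probably three.
- **Rest:** two depth measurements of the freed bar, about 0.5 s apart, differ by only 0.2°. The arm was still about 85 mm above the cap with the gripper open and no contact force.
- **Round canister, not confirmed:** a before/after picture comparison of the round canister did not match (mean difference 24 grey levels). I put this down to the lifted gripper coming into that part of the picture, but I did not look at the image to confirm it. The arm never went near that canister.
- **Ratchet clicks:** I judged the clicks from the total turn. The wrist torque reading was too noisy to show each one.

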